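Press a sole on the pedal press

TASK

Slide the longer of the two shoe forms sideways along the bench, without lifting or tipping it, until it sits squarely inside the taped corners under the press pad, and let go of it. Then push the pedal down with the gripper as far as it will go, until the pad bears firmly on the sole, keep it there for about a second without forcing it, and let the pedal come right back up. The form stays in the corners; leave the shorter form, the scissors, the spool and the jar where they are.

Things in the scene. Friction and masses are not known exactly. Their poses are not given: they have to be found in the camera images.
- press: Grey fixed press. Origin on the bench under the pad's axis = centre of the taped corners (94 x 164 mm inside). Own x points from the pedal to the column, own y along the bench. Column 45 mm square, 290 mm high, at own x +125 mm on a foot (x +85 to +185, y +-80 mm); a 45 mm wide overarm ends in a 52 mm round housing over the pad, underside 205 mm high. Tape lines mark waiting places at y +-185 mm.
- ram: Steel rod, 22 mm thick, sliding straight down on the press axis; carries a sprung round pad, 54 mm wide. Origin: its lower end, 138 mm high with the pedal up. The pedal lowers it 1.3 mm per 0.01 rad. The pad underside is 22 to 42 mm below the origin (set by a screw, differs each time, not measured), so the pedal meets its stop, the pad on the sole, anywhere from 0.17 to 0.36 rad.
- pedal: Sprung pedal hinged at the press's front, pointing to its -x side, to the robot; 133 mm long, ribbed tread 70 x 78 mm, rising at 0.5 rad when up. Origin on the hinge axis (own y), 28 mm high, 72 mm from the press axis. Its z axis is vertical when up and leans by the pressed angle (at most 0.45). The spring gives 5 N at the tread, 10 N just before the stop; 20 N in all is firm, 40 N is forcing.
- tread (a point): Point in the middle of the pedal's tread, on its upper surface, 95 mm from the hinge; about 81 mm above the bench with the pedal up, about 15 to 34 mm lower when the pad bears on the sole.
- form_long: The longer form: plywood board 90 (own x) by 160 (own y) by 28 mm high, and on it a wooden shoe last, sole up, cork on top, 72 mm high in all; last 143 mm long, up to 70 mm wide, so the board's ends stand out 7 to 9 mm. Loose, 0.4 to 0.85 kg. Origin at the centre of its underside. Starts left or right of the press, own y about along the press's y.
- form_short: The shorter form, alike but with a board 75 by 115 mm, 28 mm high, total height 72 mm. Waits on the other side of the press. Origin at the centre of its underside.
- scissors: Scissors with orange handles lying on the bench, 180 mm long along own x, 10 mm high. Origin at the pivot.
- spool: Beige thread spool standing on the bench, 40 mm in diameter, 60 mm high. Origin at the centre of its underside.
- jar: Closed jar, 64 mm in diameter, 85 mm high. Origin at the centre of its underside.

How it is judged:
On the way, in this order (a step that is already met when the one before it is completed fails the run):
1. the longer form stands in the taped corners, let go, with the pedal up (horizontal distance between form_long and press below 0.015 m and angle between the y axis of form_long and the y axis of press, either way round below 0.15 rad and height (world z) of form_long below 0.006 m and angle between each of form_long, pedal's own z axis and vertical below 0.05 rad and contact force between each of the fingers, the arm and form_long below 0.3 N and linear speed of form_long below 0.01 m/s), for 0.2 s.
2. the gripper holds the pedal down so that the pad bears on the sole with more than 3 N, for 0.6 s (contact force between the fingers and pedal above 5 N and contact force between ram and form_long above 3 N and angle between pedal's own z axis and vertical above 0.12 rad and horizontal distance between form_long and press below 0.015 m and angle between the y axis of form_long and the y axis of press, either way round below 0.15 rad and height (world z) of form_long below 0.006 m and angle between form_long's own z axis and vertical below 0.05 rad), for 0.6 s.
At the end, for the whole second after the job is handed in: The longer form stands flat on the bench with its centre within 15 mm of the centre of the taped corners and within 0.15 rad of square; the pedal is back up (within 0.04 rad) and the pad is off the sole (horizontal distance between form_long and press below 0.015 m and angle between the y axis of form_long and the y axis of press, either way round below 0.15 rad and height (world z) of form_long below 0.006 m and angle between form_long's own z axis and vertical below 0.05 rad and angle between pedal's own z axis and vertical below 0.04 rad and contact force between ram and form_long below 0.2 N and linear speed of form_long below 0.01 m/s); the robot touches nothing.
It fails at once if the longer form lifted more than 8 mm or tipped more than 0.15 rad (height (world z) of form_long above 0.008 m or angle between form_long's own z axis and vertical above 0.15 rad).
It fails at once if the pedal forced: more than 40 N on it (contact force between any of the fingers, the arm and pedal above 40 N).
It fails at once if the shorter form, scissors, spool or jar moved more than 20 mm (distance of any of form_short, scissors, spool, jar from where it was at the start of the episode above 0.02 m).
It also fails if it takes over 72 s, if anything falls off the work surface, if the arm or the gripper's body presses on something with over 40 N, if the wrist force passes 120 N, or if a joint passes its speed limit or range.

ROBOT

A 6-joint arm with a two-finger parallel gripper is mounted at the origin on the work surface. World frame = base frame: x ahead of the robot, y to its left, z up, the work surface at z = 0. Lengths are in m, angles in rad, forces in N, time in s.
With the tool pointing down it reaches from about 0.35 to 0.975 m from the base axis. Payload 4.9 kg.
Tool frame: the origin (TCP) lies midway between the tips of the shut fingers; the grasp point (between the pads) lies 19 mm behind it (ctrl.hold_point_z is the distance from the TCP to the grasp point, in m); z points along the fingers, y is the line along which they close (so a half turn about z gives the same grasp; the last joint's range is limited). The gripper opens to 85 mm and grips with 20 to 120 N. Pads are 22 mm wide; open, the fingers measure 114 mm over their backs; the gripper's body (76 mm by 85 mm) begins 54 mm behind the grasp point. The pads swing forward as they close: fully open they stand 13 mm farther back than shut.
Start: joints at [1.134, 0.053, 1.613, -0, 1.476, -0.119], TCP at [0.195, 0.594, 0.231] pointing down, gripper open.
Joint ranges: [-3.01, 3.01], [-1.01, 2.22], [0.06, 2.58], [-1.02, 4.17], [0.09, 2.62], [-3.14, 3.14]. Speed limits (rad/s): [2.57, 2.57, 3.14, 3.14, 3.14, 3.14].

INTERFACE

Orientations are given as a rotation vector (axis times angle).
In Python, from station import status, viewer, finish_job, ctrl gives the robot as it stands.
- The arm moves only by the shell command python3 -m jog 'ROWS' [FORCE]. ROWS is JSON, a list of rows, each a list of 7 numbers: the turn, a rotation vector about the tool's x, y, z each as a share of 5 degrees, from -1 to 1, then the shift along the tool's x, y, z each as a share of 30 mm, from -1 to 1, then the opening, from -1 (shut) to 1 (fully open). A call has 1 to 5 rows; each row shifts and turns the commanded pose from where the row before left it, along the tool's axes as they then stand; what a row does not reach is not made up. A row lasts 1/8 s, in which the tool goes at most 62.5 mm and 10.7 degrees, less where a joint would pass 70% of its speed; a pose out of reach is approached as far as the arm can. A call with a number of a shift or a turn outside -1 to 1 is refused whole. A call with a gripper value outside its range is refused whole. The fingers move at their own pace and stop on an object; FORCE is the grip in N (left out, the last holds). Time passes only in rows, so rows that do not move let the fingers close. It gives the time, the measured TCP pose, the force, the opening and the grip force at its end, in the units of the state.
- status.get_obs(): the state, without advancing time (a new reading comes with each control period).
- viewer.get_image(name): name is "scene" or "top" or "wrist"; returns a dict with "img" (400x640x3 uint8, red, green, blue), "fovy" (degrees; the focal length in pixels is half the picture's height over the tangent of half this angle, whatever the lens; pixels are square), "cx", "cy" (the principal point, pixels), "rvec" (rotation vector, rad) and "tvec" (3), from world to camera coordinates, as OpenCV has them. Camera axes: x right, y down, z forward; pixel columns grow to the right and rows downward; lengths in m; the calibration is good to about 2 mm. A picture is of the moment at which its call begins. There is no depth.
- finish_job(): hands the job in; it is judged then, once.
The state is a dict: "t": time; "q": joint angles; "dq": joint speeds; "effort": joint torques, N m; "tool_pos": TCP position; "tool_rot": TCP orientation; "contact_force": force on the tool from outside, world axes, zero at the start; "wrist_torque": the same for the moment, N m; "opening": finger opening in m; "grip_force": force on a finger pad.
Only numpy, scipy, OpenCV 4.12 (cv2) and the standard library are available. Lean on these libraries where they do the work, as an engineer would, in place of code of your own. Each camera call takes 0.05 s, during which the arm holds its last target. There are 200 camera calls.

## Working session

There is one attempt and no reset: what is moved stays moved. The work goes in short steps, Python scripts to look and compute and a shell command to move; the robot and the scene stay as the last step left them, time stands still between calls to the robot, and variables do not carry over. Pictures are saved under pics/ and viewed, at most 10 in all, crops included, and the job is handed in when it is done.

```bash
mkdir -p pics; ls; python3 - <<'E'
from station import status, viewer
import cv2,numpy as np
for n in("top","scene"):
    d=viewer.get_image(n); cv2.imwrite(f"pics/{n}0.png",d["img"][:,:,::-1]); print(n,d["fovy"],d["cx"],d["cy"],d["rvec"],d["tvec"])
o=status.get_obs();print(o)
E
```

```text
pics
top 56.45386422065379 320.7161127187121 201.23504899576892 [ 2.15303703 -2.14886398  0.07787936] [0.02092198 0.60641751 0.95571516]
scene 53.81792681343948 320.42002528223605 198.66075688383194 [ 2.08317936  1.22102927 -0.5083161 ] [-0.30813201 -0.29336516  1.42143115]
{'t': 0.1, 'q': array([ 1.13400807e+00,  5.33369141e-02,  1.61412970e+00, -7.67984392e-06,
        1.47600111e+00, -1.18996804e-01]), 'dq': array([-0.00074337, -0.00238205, -0.00153118,  0.00146613,  0.00197817,
       -0.00111935]), 'effort': array([-2.71540239e-04, -3.94905531e+01, -3.71363139e+01, -1.46909210e-04,
        4.01093755e-03, -1.51775527e-05]), 'tool_pos': array([0.19505762, 0.5932006 , 0.23017352]), 'tool_rot': array([-4.97006162e-01, -3.10151507e+00,  2.83518406e-03]), 'contact_force': array([ 0.80015317, -0.34647208,  0.83314017]), 'wrist_torque': array([-0.02567737, -0.03399785,  0.00687827]), 'grip_force': 0.0, 'opening': 0.08537733091251429}
```

View pics/top0.png

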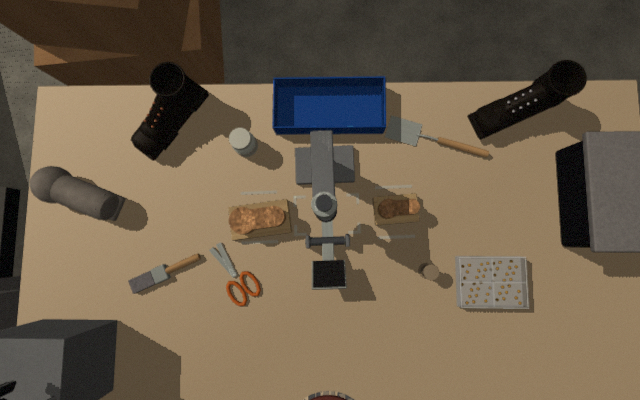

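View pics/scene0.png

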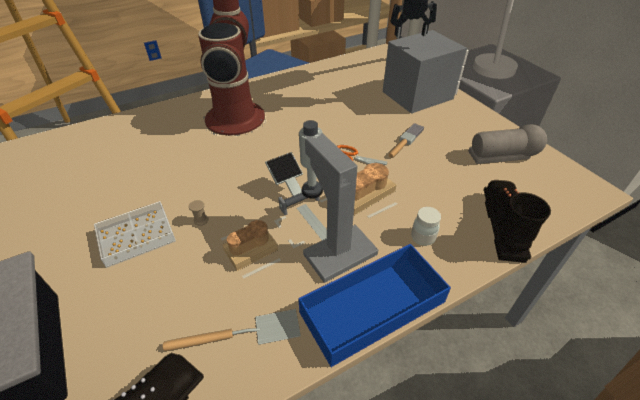

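The top view (up = +x, left = +y) shows the long form at about (260,220), left of the press. The pad housing is at (325,205), the tread at (328,274) and the short form on the right at (397,209). The scissors are at (236,275), the jar at (242,140) and the spool at (429,271). The scene view agrees.

```bash
cat > h.py <<'E'
import cv2,numpy as np
from station import status, viewer, ctrl
from scipy.spatial.transform import Rotation as R
def cam(n):
    d=viewer.get_image(n); d["R"]=cv2.Rodrigues(np.array(d["rvec"],float))[0]; d["t"]=np.array(d["tvec"],float)
    d["f"]=200/np.tan(np.radians(d["fovy"]/2)); d["C"]=-d["R"].T@d["t"]; return d
def ray(d,p,z):
    v=d["R"].T@np.array([(p[0]-d["cx"])/d["f"],(p[1]-d["cy"])/d["f"],1]); return d["C"]+v*(z-d["C"][2])/v[2]
def proj(d,X):
    c=d["R"]@np.array(X,float)+d["t"]; return d["f"]*c[:2]/c[2]+[d["cx"],d["cy"]]
E
python3 - <<'E'
from h import *
d=cam("top"); im=d["img"][:,:,::-1]; print(d["C"])
cv2.imwrite("pics/top_crop.png",cv2.resize(im[120:300,215:445],None,fx=3.4,fy=3.3333,interpolation=cv2.INTER_CUBIC))
for n,p,z in [("jar",(242,137),.085),("spool",(430,271),.06),("housing",(325,205),.24),("tread",(328,274),.081),("long",(258,218),.07),("short",(398,207),.07),("tapeL",(259,193),0),("tapeR",(400,186),0),("tapeR2",(400,237),0)]: print(n,ray(d,p,z).round(3))
E
```

```text
[ 0.50190751 -0.01116213  1.01466037]
jar [0.767 0.224 0.085]
spool [ 0.428 -0.253  0.06 ]
housing [0.576 0.006 0.24 ]
tread [0.421 0.002 0.081]
long [0.559 0.181 0.07 ]
short [ 0.588 -0.175  0.07 ]
tapeL [0.633 0.194 0.   ]
tapeR [ 0.652 -0.193  0.   ]
tapeR2 [ 0.513 -0.191  0.   ]
```

View pics/top_crop.png

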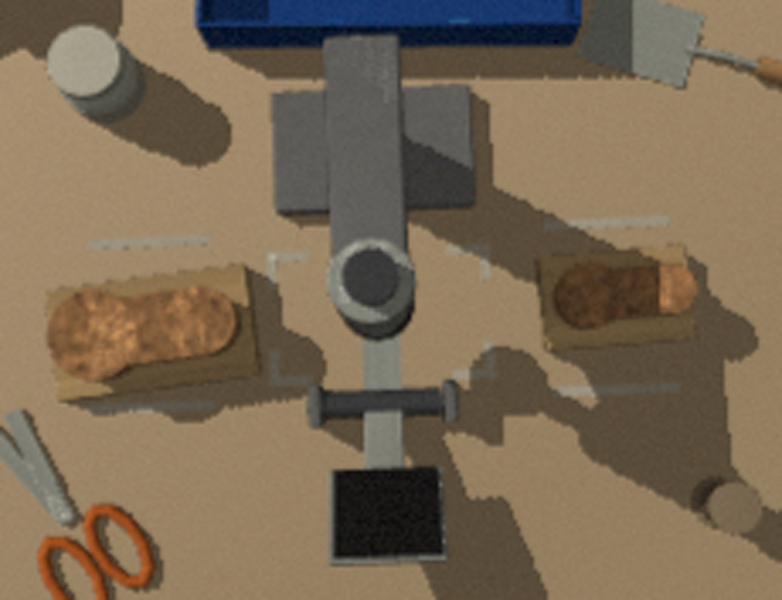

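The crop shows taped corners at crop pixels (270,256), (487,247), (490,374) and (273,381). The board's corners are at (47,290), (245,266), (258,373) and (60,400). The tread spans (333,468)–(445,560).

```bash
python3 - <<'E'
from h import *
d=cam("top")
c=lambda p,z: ray(d,(215+p[0]/3.4,120+p[1]/3.3333),z)[:2]
T=np.array([c(p,0) for p in [(270,256),(487,247),(490,374),(273,381)]]);print(T.round(4),T.mean(0).round(4))
dy=(T[0]+T[3]-T[1]-T[2]); print("press yaw",np.arctan2(-dy[0],dy[1]), np.linalg.norm(dy)/2, np.linalg.norm(T[0]+T[1]-T[2]-T[3])/2)
L=np.array([c(p,.0) for p in [(90,244),(208,240),(545,224),(668,219),(560,391),(680,387),(95,409),(205,404)]]);print("tape",L.round(3).tolist())
F=np.array([c(p,.02) for p in [(272,95),(470,86),(475,205),(278,213)]]);print("foot",F.round(3).tolist())
for z in(.028,.0):
  B=np.array([c(p,z) for p in [(47,290),(245,266),(258,373),(60,400)]]);print("board",z,B.round(4).tolist(),B.mean(0).round(4), np.linalg.norm(np.diff(B,axis=0),axis=1).round(3))
  e=B[0]-B[1];print("yaw top",np.arctan2(-e[0],e[1])); e=B[3]-B[2];print(np.arctan2(-e[0],e[1]))
P=np.array([c(p,.081) for p in [(333,468),(440,468),(445,560),(330,562)]]);print("tread",P.round(3).tolist(),P.mean(0))
P=np.array([c(p,.072) for p in [(47,333),(238,318),(90,377),(205,347),(90,290)]]);print("last",P.round(3).tolist())
print("scissors",[c(p,.008).round(3).tolist() for p in [(18,412),(70,522),(45,540),(150,575),(105,505)]],"jar",c((86,62),.085),"spool",c((733,507),.06),"short",[c(p,.028).round(3).tolist() for p in[(538,258),(683,246),(693,340),(547,350)]])
E
```

```text
[[ 0.6221  0.0956]
 [ 0.6295 -0.0795]
 [ 0.5256 -0.0811]
 [ 0.5194  0.0921]] [0.5741 0.0068]
press yaw 0.03903403679809392 0.17427473069661387 0.10336670650852592
tape [[0.632, 0.243], [0.635, 0.146], [0.648, -0.126], [0.653, -0.225], [0.512, -0.136], [0.516, -0.231], [0.496, 0.235], [0.5, 0.146]]
foot [[0.753, 0.093], [0.759, -0.065], [0.661, -0.069], [0.655, 0.088]]
board 0.028 [[0.5913, 0.2688], [0.6107, 0.1123], [0.5252, 0.101], [0.5033, 0.2559]] [0.5576 0.1845] [0.158 0.086 0.156]
yaw top 0.12353508936014736
0.14043534522091172
board 0.0 [[0.5938, 0.2768], [0.6138, 0.1158], [0.5258, 0.1042], [0.5033, 0.2635]] [0.5592 0.1901] [0.162 0.089 0.161]
yaw top 0.1235350893601471
0.14043534522091156
tread [[0.454, 0.039], [0.454, -0.039], [0.387, -0.042], [0.385, 0.041]] [ 4.19873638e-01 -1.81203422e-04]
last [[0.554, 0.255], [0.566, 0.112], [0.521, 0.222], [0.544, 0.136], [0.587, 0.224]]
scissors [[0.493, 0.295], [0.406, 0.251], [0.391, 0.27], [0.364, 0.186], [0.419, 0.223]] jar [0.76298807 0.22816862] spool [ 0.42513646 -0.25462958] short [[0.617, -0.117], [0.627, -0.23], [0.552, -0.236], [0.544, -0.123]]
```

```bash
python3 -m jog '[[0,0,1,0,0,0,-0.2],[0,0,1,0,0,0,-0.2],[0,0,1,0,0,0,-0.2],[0,0,1,0,0,0,-0.2],[0,0,1,0,0,0,-0.2]]' 
python3 -m jog '[[0,0,1,0,0,0,-0.2],[0,0,1,0,0,0,-0.2],[0,0,1,0,0,0,-0.2],[0,0,1,0,0,0,-0.2],[0,0,1,0,0,0,-0.2]]' | tail -1
python3 -m jog '[[0,0,1,0,0,0,-0.2],[0,0,1,0,0,0,-0.2],[0,0,0.8,0,0,0,-0.2],[0,0,0,-0.95,0.88,0,-0.2],[0,0,0,-0.95,0.88,0,-0.2]]' | tail -1
python3 -m jog '[[0,0,0,-0.95,0.88,0,-0.2],[0,0,0,-0.95,0.88,0,-0.2],[0,0,0,-0.95,0.88,0,-0.2],[0,0,0,-0.95,0.88,0,-0.2],[0,0,0,-0.95,0.88,0,-0.2]]'
cat >> h.py <<'E'
def pose():
    o=status.get_obs(); M=R.from_rotvec(o["tool_rot"]).as_matrix(); print("t",round(o["t"],2),"p",o["tool_pos"].round(4),"x",M[:,0].round(3),"y",M[:,1].round(3),"z",M[:,2].round(3),"F",o["contact_force"].round(1),"open",round(o["opening"],3),"q",o["q"].round(2)); return o,M
E
python3 -c "from h import *;pose()"
```

```text
t: 0.82
tool_pos: [0.1952, 0.5935, 0.2309]
tool_rot: [-1.161, -2.919, 0.001]
contact_force: [-0.1, 0.7, 0.7]
opening: 0.034
grip_force: 0.0
grip_force: 0.0
grip_force: 0.0
t: 2.7
tool_pos: [0.4062, 0.4201, 0.2311]
tool_rot: [-2.065, -2.367, 0.0]
contact_force: [0.3, -0.1, 0.2]
opening: 0.034
grip_force: 0.0
t 2.7 p [0.4062 0.4201 0.2311] x [-0.136  0.991 -0.   ] y [ 0.991  0.136 -0.   ] z [-0. -0. -1.] F [ 0.3 -0.1  0.2] open 0.034 q [ 0.67 -0.04  1.71  0.    1.48  0.54]
```

```bash
python3 -m jog '[[0,0,0,-0.95,0.85,0,-0.2],[0,0,0,-0.95,0.85,0,-0.2],[0,0,0,-0.95,0.85,0,-0.2],[0,0,0,-0.95,0.85,0,-0.2],[0,0,0,0,0,0,-0.2]]'|head -2
python3 - <<'E'
from h import *
pose(); d=cam("wrist"); print(d["C"],d["R"][2]); cv2.imwrite("pics/wr1.png",d["img"][:,:,::-1]); cv2.imwrite("pics/top2.png",cam("top")["img"][:,:,::-1])
np.savez("wr1.npz",**{k:d[k] for k in d})
E
```

```text
t: 3.32
tool_pos: [0.5233, 0.3203, 0.2309]
t 3.33 p [0.5233 0.3203 0.2309] x [-0.132  0.991 -0.   ] y [ 0.991  0.132 -0.001] z [-0. -0. -1.] F [0.6 0.8 0.6] open 0.034 q [ 0.43  0.03  1.64 -0.    1.48  0.3 ]
[0.51305843 0.39733088 0.37258853] [ 0.03886662 -0.29672943 -0.95417034]
```

View pics/wr1.png

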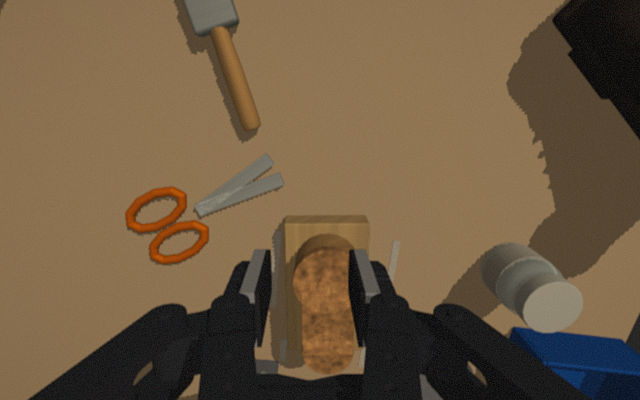

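The wrist view shows the board's near end: bottom edge from (286,215) to (368,215), top edge at about row 222. The scissors' blade tips are at (272,157) and (283,181), clear of where the fingers will go down.

```bash
python3 - <<'E'
from h import *
d=dict(np.load("wr1.npz"))
for p,z in [((286,215),0),((368,215),0),((285,223),.028),((369,223),.028),((283,181),.01),((272,157),.01)]: print(p,ray(d,p,z).round(4))
E
```

```text
(286, 215) [0.5048 0.2596 0.    ]
(368, 215) [0.5953 0.2718 0.    ]
(285, 223) [0.5054 0.261  0.028 ]
(369, 223) [0.5917 0.2726 0.028 ]
(283, 181) [0.4976 0.3007 0.01  ]
(272, 157) [0.4835 0.3245 0.01  ]
```

```bash
python3 -m jog '[[0,0,0,-0.58,0.31,0,-0.2],[0,0,0,-0.58,0.31,0,-0.2],[0,0,0,0,0,0.9,-0.2],[0,0,0,0,0,0.9,-0.2],[0,0,0,0,0,0.9,-0.2]]'|head -2
python3 -m jog '[[0,0,0,0,0,0.9,-0.2],[0,0,0,0,0,0.9,-0.2],[0,0,0,0,0,0.9,-0.2],[0,0,0,0,0,0.9,-0.2],[0,0,0,0,0,0.9,-0.2]]'|head -2
python3 -c "from h import *;pose()"
```

```text
t: 4.05
tool_pos: [0.5456, 0.2892, 0.1496]
t: 4.68
tool_pos: [0.5456, 0.2893, 0.0146]
t 4.67 p [0.5456 0.2893 0.0146] x [-0.135  0.991 -0.   ] y [0.991 0.135 0.   ] z [ 0. -0. -1.] F [-0.4  0.3 -0.7] open 0.034 q [ 0.37  0.26  1.77 -0.    1.11  0.23]
```

```bash
python3 -m jog '[[0,0,0,-0.2,0,0.2,-0.2],[0,0,0,-0.3,0.02,0,-0.2],[0,0,0.09,-0.5,0.02,0,-0.2],[0,0,0.09,-0.5,0.02,0,-0.2],[0,0,0.09,-0.5,0.02,0,-0.2]]'|head -4
python3 -m jog '[[0,0,0.1,-0.5,0.02,0,-0.2],[0,0,0.1,-0.5,0.02,0,-0.2],[0,0,0.1,-0.5,0.02,0,-0.2],[0,0,0.1,-0.4,0.02,0,-0.2],[0,0,0,0,0,0,-0.2]]'|head -4
python3 - <<'E'
from h import *
pose(); d=cam("wrist"); np.savez("wr2.npz",**{k:d[k] for k in d}); a=d["img"][:,:,::-1]; b=cam("top")["img"][:,:,::-1]
cv2.imwrite("pics/c2.png",np.vstack([a[150:400,:],cv2.resize(b[150:300,200:456],(640,350))[:350]]))
E
```

```text
t: 5.3
tool_pos: [0.5562, 0.2304, 0.0106]
tool_rot: [2.094, 2.341, 0.004]
contact_force: [-0.2, 5.1, 1.8]
t: 5.92
tool_pos: [0.564, 0.1727, 0.01]
tool_rot: [2.134, 2.303, -0.0]
contact_force: [0.3, -0.1, 0.6]
t 5.92 p [0.564  0.1727 0.01  ] x [-0.076  0.997 -0.002] y [0.997 0.076 0.001] z [ 0.001 -0.001 -1.   ] F [ 0.3 -0.1  0.6] open 0.034 q [ 0.17  0.21  1.84 -0.    1.09  0.1 ]
```

View pics/c2.png

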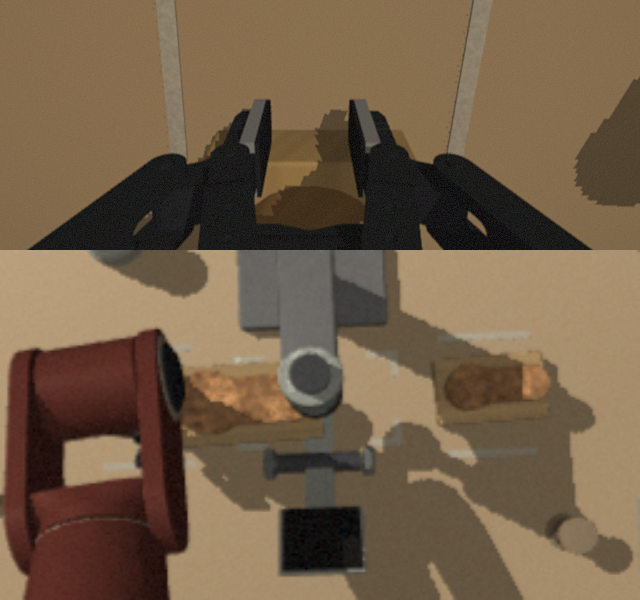

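The form is now half-way, its near end against the fingers. In the wrist view its end-face bottom edge is at row 280 and the right corner at about (403,281). In the top view the board's front edge runs from (185,440) to (323,432) in the composite.

```bash
python3 - <<'E'
from h import *
d=dict(np.load("wr2.npz")); print("C",d["C"])
for p,z in [((272,280),0),((348,280),0),((403,281),0),((272,311),.028),((348,311),.028),((415,308),.028),((165,150),0),((178,300),0),((482,150),0),((455,300),0)]: print(p,ray(d,p,z).round(4))
d=cam("top"); c=lambda p,z: ray(d,(200+p[0]/2.5,150+(p[1]-250)/2.3333),z)[:2].round(4)
print("top",c((190,440),0),c((323,434),0),c((190,370),.028),c((284,362),.028),c((397,345),0),c((400,443),0))
E
```

```text
C [0.55780707 0.25035717 0.15166294]
(272, 280) [0.5467 0.1606 0.    ]
(348, 280) [0.5832 0.1634 0.    ]
(403, 281) [0.6097 0.1649 0.    ]
(272, 311) [0.5494 0.163  0.028 ]
(348, 311) [0.5801 0.1654 0.028 ]
(415, 308) [0.6069 0.1689 0.028 ]
(165, 150) [0.4982 0.22   0.    ]
(178, 300) [0.5012 0.146  0.    ]
(482, 150) [0.6336 0.2304 0.    ]
(455, 300) [0.6369 0.1564 0.    ]
top [0.527  0.1449] [ 5.344e-01 -1.000e-04] [0.6063 0.1419] [0.6155 0.0413] [ 0.6388 -0.0811] [ 0.5242 -0.0835]
```

```bash
python3 -m jog '[[0,0,0.08,-0.4,0.02,0,-0.2],[0,0,0.08,-0.4,0.02,0,-0.2],[0,0,0.08,-0.4,0.02,0,-0.2],[0,0,0.08,-0.4,0.02,0,-0.2],[0,0,0.09,-0.35,0.01,0,-0.2]]'|head -4
python3 -m jog '[[0,0,0,-0.25,0,0,-0.2],[0,0,0,-0.15,0,0,-0.2],[0,0,0,-0.06,0,0,-0.2],[0,0,0,0,0,0,-0.2]]'|head -4
python3 - <<'E'
from h import *
pose(); d=cam("wrist"); np.savez("wr3.npz",**{k:d[k] for k in d}); a=d["img"][:,:,::-1]; b=cam("top")["img"][:,:,::-1]
cv2.imwrite("pics/c3.png",np.vstack([a[150:400,:],cv2.resize(b[150:300,200:456],(640,350))[:350]]))
E
```

```text
t: 6.7
tool_pos: [0.5698, 0.1152, 0.0093]
tool_rot: [-2.176, -2.266, 0.0]
contact_force: [-0.3, 4.6, -0.6]
t: 7.2
tool_pos: [0.5703, 0.102, 0.0092]
tool_rot: [2.174, 2.267, -0.001]
contact_force: [-0.3, 2.2, 0.3]
t 7.2 p [0.5703 0.102  0.0092] x [-0.042  0.999 -0.001] y [ 0.999  0.042 -0.   ] z [-0.    -0.001 -1.   ] F [-0.3  2.2  0.3] open 0.034 q [ 0.05  0.19  1.87 -0.    1.09  0.01]
```

View pics/c3.png

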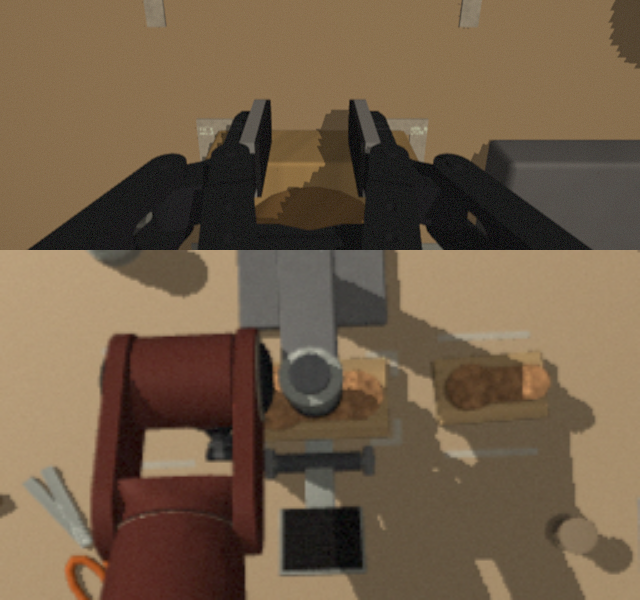

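The board now sits between the taped corners. In the wrist view the tape's outer edge is at row 270 (x from 197 to 428) and the board end at row 280. In the top view the far corners are at (387,358) and (389,433) in the composite.

```bash
python3 - <<'E'
from h import *
d=dict(np.load("wr3.npz")); im=d["img"]
for p,z in [((197,270),0),((428,271),0),((272,280),0),((348,280),0),((411,281),0),((145,150),0),((480,150),0)]: print(p,ray(d,p,z).round(4))
d=cam("top"); c=lambda p,z: ray(d,(200+p[0]/2.5,150+(p[1]-250)/2.3333),z)[:2].round(4)
print("top",c((387,358),.028),c((388,430),.028),c((389,437),0),c((270,441),0),"tape",c((401,420),0),c((400,443),0),c((397,345),0))
cv2.imwrite("pics/w3z.png",cv2.resize(im[260:310,190:440,::-1],None,fx=3.2,fy=3.2,interpolation=cv2.INTER_CUBIC))
E
```

```text
(197, 270) [0.5169 0.0949 0.    ]
(428, 271) [0.6265 0.0991 0.    ]
(272, 280) [0.5525 0.0911 0.    ]
(348, 280) [0.5889 0.0926 0.    ]
(411, 281) [0.6191 0.0934 0.    ]
(145, 150) [0.4977 0.1514 0.    ]
(480, 150) [0.6404 0.1574 0.    ]
top [ 0.6201 -0.0684] [ 0.5382 -0.069 ] [ 0.5311 -0.0717] [0.5261 0.0575] tape [ 0.5508 -0.0848] [ 0.5242 -0.0835] [ 0.6388 -0.0811]
```

View pics/w3z.png

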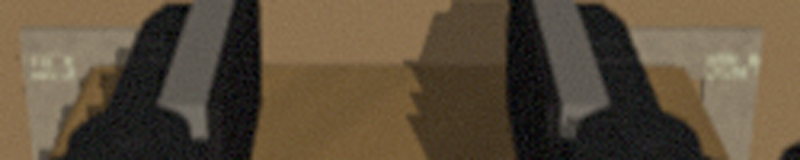

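```bash
python3 -m jog '[[0,0,0,-0.1,0,0,-0.2],[0,0,0,-0.07,0,0,-0.2],[0,0,0,0,0,0,-0.2]]'|head -4
python3 - <<'E'
from h import *
pose(); d=cam("wrist"); im=d["img"]
cv2.imwrite("pics/w4z.png",cv2.resize(im[250:310,190:440,::-1],None,fx=3.2,fy=3.2,interpolation=cv2.INTER_CUBIC))
for p in [(197,270),(312,270),(312,275),(312,280)]: print(ray(d,p,0).round(4))
E
```

```text
t: 7.72
tool_pos: [0.5704, 0.0984, 0.0093]
tool_rot: [-2.173, -2.269, -0.0]
contact_force: [0.2, 4.4, 0.4]
t 7.72 p [0.5704 0.0984 0.0093] x [-0.043  0.999  0.   ] y [ 0.999  0.043 -0.   ] z [-0.  0. -1.] F [0.2 4.4 0.4] open 0.034 q [ 0.04  0.19  1.87  0.    1.09 -0.  ]
[0.5171 0.0911 0.    ]
[ 0.5716  0.0936 -0.    ]
[0.5718 0.0909 0.    ]
[0.5719 0.0882 0.    ]
```

View pics/w4z.png

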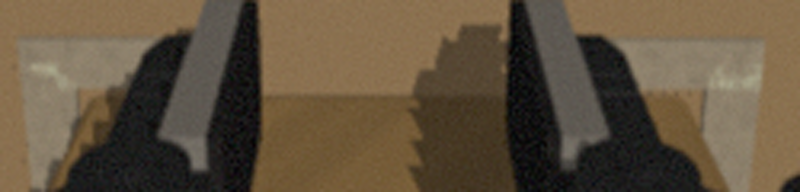

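The board is inside the tape on the visible sides, with the tape's inner edge showing just beyond the board end. Next I back off, rise, shut the fingers and move over the tread.

```bash
python3 -m jog '[[0,0,0,0.4,0,0,-0.2],[0,0,0,0.8,0,0,-0.2],[0,0,0,0.8,0,0,-0.2],[0,0,0,0,0,-0.9,-0.2],[0,0,0,0,0,-0.9,-0.2]]'|head -4
python3 -m jog '[[0,0,0,0,0,-0.9,-1],[0,0,0,0,0,-0.9,-1],[0,0,0,0,0,-0.9,-1],[0,0,0,0,0,-0.9,-1],[0,0,0,0,0,0,-1]]'|head -4
python3 -m jog '[[0,0,0,-0.84,-0.86,0,-1],[0,0,0,-0.84,-0.86,0,-1],[0,0,0,-0.84,-0.86,0,-1],[0,0,0,-0.84,-0.86,0,-1],[0,0,0,-0.84,-0.86,0,-1]]'|head -4
python3 -m jog '[[0,0,0,-0.84,-0.86,0,-1],[0,0,0,0,0,0,-1]]'|head -4
python3 - <<'E'
from h import *
pose(); a=cam("scene")["img"][:,:,::-1]; b=cam("wrist")["img"][:,:,::-1]
cv2.imwrite("pics/c5.png",np.vstack([cv2.resize(a[90:270,200:456],(640,450)),b[250:400]]))
E
```

```text
t: 8.4
tool_pos: [0.5679, 0.1563, 0.0636]
tool_rot: [2.175, 2.266, -0.003]
contact_force: [0.6, -0.3, 0.3]
t: 9.02
tool_pos: [0.5701, 0.1565, 0.1743]
tool_rot: [2.173, 2.263, 0.006]
contact_force: [0.7, 0.7, 0.1]
t: 9.65
tool_pos: [0.4427, 0.0247, 0.1694]
tool_rot: [-2.174, -2.266, 0.004]
contact_force: [0.3, 0.2, 0.5]
t: 9.9
tool_pos: [0.418, -0.0017, 0.1695]
tool_rot: [-2.178, -2.263, 0.003]
contact_force: [0.4, -0.3, 0.3]
t 9.9 p [ 0.418  -0.0017  0.1695] x [-0.038  0.999 -0.   ] y [ 0.999  0.038 -0.002] z [-0.002 -0.001 -1.   ] F [ 0.4 -0.3  0.3] open 0.0 q [-0.18 -0.44  2.14 -0.    1.44 -0.22]
```

View pics/c5.png

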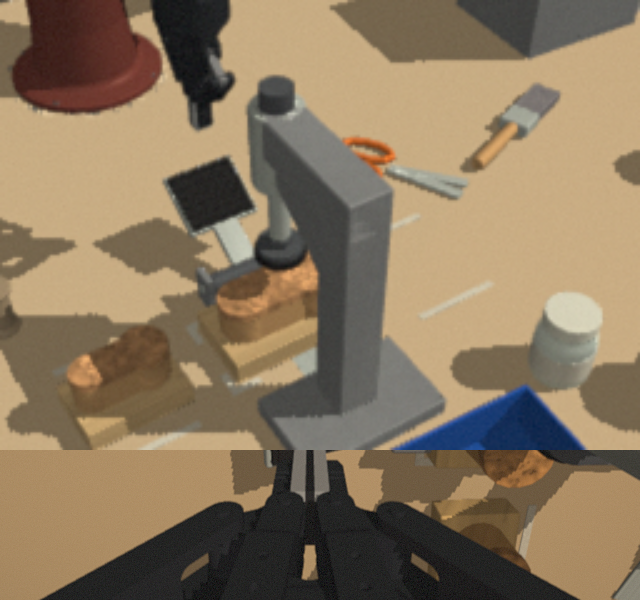

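The form sits between the corners with the pad above it, and the pedal is up. The shut fingers are over the tread, so I go down in small steps and watch the force.

```bash
python3 -m jog '[[0,0,0,0,0,0.8,-1],[0,0,0,0,0,0.8,-1],[0,0,0,0,0,0.6,-1],[0,0,0,0,0,0.3,-1],[0,0,0,0,0,0,-1]]'|sed -n '1,2p;4p'
python3 -m jog '[[0,0,0,0,0,0.15,-1],[0,0,0,0,0,0.15,-1],[0,0,0,0,0,0,-1]]'|sed -n '1,2p;4p'
python3 -m jog '[[0,0,0,0,0,0.15,-1],[0,0,0,0,0,0.15,-1],[0,0,0,0,0,0,-1]]'|sed -n '1,2p;4p'
```

```text
t: 10.62
tool_pos: [0.4195, 0.0001, 0.0956]
contact_force: [-0.1, -0.4, -0.6]
t: 11.0
tool_pos: [0.42, -0.0004, 0.0875]
contact_force: [-0.1, -0.0, 0.4]
t: 11.38
tool_pos: [0.4207, -0.0006, 0.0796]
contact_force: [-1.5, 0.8, 6.7]
```

```bash
python3 -m jog '[[0,0,0,0,0,0.15,-1],[0,0,0,0,0,0.15,-1],[0,0,0,0,0,0,-1]]'|sed -n '1,2p;4p'
python3 -m jog '[[0,0,0,0,0,0.1,-1],[0,0,0,0,0,0,-1]]'|sed -n '1,2p;4p'
```

```text
t: 11.75
tool_pos: [0.4209, -0.0007, 0.0709]
contact_force: [-1.3, -0.2, 7.3]
t: 12.0
tool_pos: [0.4209, -0.0007, 0.0681]
contact_force: [-1.8, -0.6, 9.3]
```

```bash
python3 -m jog '[[0,0,0,0,0,0.1,-1],[0,0,0,0,0,0,-1]]'|sed -n '1,2p;4p'
```

```text
t: 12.25
tool_pos: [0.4208, -0.0007, 0.0651]
contact_force: [-2.4, 0.1, 9.5]
```

```bash
python3 -m jog '[[0,0,0,0,0,0.08,-1],[0,0,0,0,0,0,-1]]'|sed -n '1,2p;4p'
```

```text
t: 12.5
tool_pos: [0.4208, -0.0007, 0.0627]
contact_force: [-2.0, 0.5, 8.9]
```

```bash
python3 -m jog '[[0,0,0,0,0,0.08,-1],[0,0,0,0,0,0,-1]]'|sed -n '1,2p;4p'
```

```text
t: 12.75
tool_pos: [0.4204, -0.0008, 0.0602]
contact_force: [-4.0, -0.7, 10.3]
```

```bash
python3 -m jog '[[0,0,0,0,0,0.08,-1],[0,0,0,0,0,0,-1]]'|sed -n '1,2p;4p'
```

```text
t: 13.0
tool_pos: [0.4206, -0.0008, 0.0579]
contact_force: [-3.1, 0.0, 10.5]
```

```bash
python3 -m jog '[[0,0,0,0,0,0.08,-1],[0,0,0,0,0,0,-1]]'|sed -n '1,2p;4p'
```

```text
t: 13.25
tool_pos: [0.4205, -0.0008, 0.0558]
contact_force: [-4.8, 0.1, 11.9]
```

```bash
python3 -m jog '[[0,0,0,0,0,0.06,-1],[0,0,0,0,0,0,-1]]'|sed -n '1,2p;4p'
```

```text
t: 13.5
tool_pos: [0.4204, -0.0008, 0.055]
contact_force: [-9.9, 0.2, 19.8]
```

```bash
python3 -m jog '[[0,0,0,0,0,0.06,-1],[0,0,0,0,0,0,-1]]'|sed -n '1,2p;4p'
```

```text
t: 13.75
tool_pos: [0.4202, -0.0008, 0.054]
contact_force: [-12.4, -0.6, 25.3]
```

The total is about 28 N, so the pedal is at its stop and firm. I hold for a second, then release.

```bash
python3 -m jog '[[0,0,0,0,0,0,-1],[0,0,0,0,0,0,-1],[0,0,0,0,0,0,-1],[0,0,0,0,0,0,-1],[0,0,0,0,0,0,-1]]'|sed -n '1,2p;4p'
python3 -m jog '[[0,0,0,0,0,0,-1],[0,0,0,0,0,0,-1],[0,0,0,0,0,0,-1],[0,0,0,0,0,0,-1]]'|sed -n '1,2p;4p'
python3 -m jog '[[0,0,0,0,0,-0.2,-1],[0,0,0,0,0,-0.2,-1],[0,0,0,0,0,-0.2,-1],[0,0,0,0,0,-0.2,-1],[0,0,0,0,0,-0.2,-1]]'|sed -n '1,2p;4p'
python3 -m jog '[[0,0,0,0,0,-0.4,-1],[0,0,0,0,0,-0.8,-1],[0,0,0,0,0,-0.8,-1],[0,0,0,0,0,-0.8,-1],[0,0,0,0,0,0,-1]]'|sed -n '1,2p;4p'
python3 -m jog '[[0,0,0,0,-0.5,-0.5,-1],[0,0,0,0,-0.5,-0.5,-1],[0,0,0,0,0,0,-1],[0,0,0,0,0,0,-1]]'|sed -n '1,2p;4p'
python3 - <<'E'
from h import *
pose(); a=cam("scene")["img"][:,:,::-1]; d=cam("top");b=d["img"][:,:,::-1]
cv2.imwrite("pics/c6.png",np.vstack([cv2.resize(a[90:220,200:456],(640,300)),cv2.resize(b[150:270,240:456],(640,300))]))
E
```

```text
t: 14.38
tool_pos: [0.4202, -0.0008, 0.054]
contact_force: [-12.9, 0.6, 26.3]
t: 14.88
tool_pos: [0.4202, -0.0008, 0.054]
contact_force: [-13.8, 0.5, 26.0]
t: 15.5
tool_pos: [0.4227, -0.0007, 0.0825]
contact_force: [4.7, 0.3, 3.2]
t: 16.12
tool_pos: [0.4206, -0.0005, 0.166]
contact_force: [0.6, -0.6, -0.2]
t: 16.62
tool_pos: [0.3893, -0.0015, 0.1927]
contact_force: [0.4, 0.6, -1.3]
t 16.62 p [ 0.3893 -0.0015  0.1927] x [-0.042  0.999  0.   ] y [ 0.999  0.042 -0.002] z [-0.002  0.    -1.   ] F [ 0.4  0.6 -1.3] open -0.0 q [-0.2  -0.54  2.17  0.    1.52 -0.24]
```

View pics/c6.png

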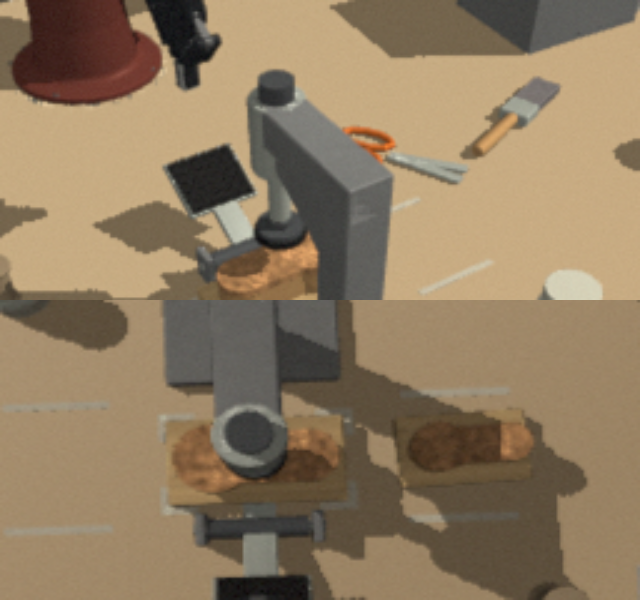

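The form is square inside all four corners: the board spans composite (165–345, 418–500) and the tape (160–355, 415–512). The pedal is back up and nothing else has moved.

```bash
python3 -c "from station import finish_job;print(finish_job())"
```

```text
the job is handed in; nothing more can be done
None
```

The job is handed in: the long form sits square in the taped corners, the pedal was held at its stop for about a second at roughly 29 N and is back up, and the last pictures show nothing else moved; the verdict wasn't reported.

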